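Park the spring plunger of the ornament dial

TASK

Free the round dial jig for turning: pull its plunger's T-handle straight up against the spring, twist it about 60 degrees either way and let it down into the rest notch, so that it stays retracted by itself when you let go. Leave the same-looking plunger of the straight slide jig locked.

Things in the scene. Friction and masses are not known exactly. Their poses are not given: they have to be found in the camera images.
- dial_bar (a point): Centre of the plunger's black T-handle bar: 60 mm long (x), 14 thick (y), 20 high (z up), centre 98 mm over the table when locked. On the fixed jig with a round aluminium dial 130 mm across, 28 high, beyond the plunger. Below the bar 20 mm of free 12 mm stem, then a steel sleeve, 40 mm across, rim 68 mm over the table, on a 45 mm high bracket. All around is clear.
- dial_pull (a joint): Lift of that plunger (m), sprung down with 6 N locked, 12 N at full travel. 0: locked, the stem's cross pin (parallel to the bar) deep in the sleeve's slot, unable to turn. 0.013: pin clear of the rim, free to turn. 0.022: end of travel. 0.008: pin resting in a rest notch. Let go over the slot, it snaps back.
- dial_turn (a joint): Turn of that T-handle about its upright axis (rad), positive anticlockwise from above. 0: locked in the slot (play 0.1). Rest notches on both sides, from 0.72 to the stop at 1.31 and from -0.72 to -1.31; between slot and notch the pin would only sit on the rim. Turns easily once lifted.
- slide_bar (a point): Centre of the T-handle bar of the other plunger, equal in shape, size and height, on the fixed jig with a straight rectangular aluminium slide 50 mm wide between two steel rails. It is to stay locked.

How it is judged:
By the outcome, as a careful person would: the job done as asked, in the order asked, and still so for the second after the job is handed in, with the robot touching nothing.
It also fails if it takes over 32 s, if anything falls off the work surface, if the arm or the gripper's body presses on something with over 40 N, if the wrist force passes 120 N, or if a joint passes its speed limit or range.

ROBOT

A 6-joint arm with a two-finger parallel gripper is mounted at the origin on the work surface. World frame = base frame: x ahead of the robot, y to its left, z up, the work surface at z = 0. Lengths are in m, angles in rad, forces in N, time in s.
With the tool pointing down it reaches from about 0.35 to 0.975 m from the base axis. Payload 17.4 kg.
Tool frame: the origin (TCP) lies at the very end of the fingers, on their centre line; the grasp point (between the pads) lies 19 mm behind it; z points along the fingers, y is the direction in which the jaws open and shut (so a half turn about z gives the same grasp; the last joint's range is limited). The gripper opens to 85 mm and grips with 20 to 120 N. Pads are 22 mm wide; open, the fingers measure 114 mm over their backs; the gripper's body (76 mm by 85 mm) begins 54 mm behind the grasp point. The pads swing forward as they close: fully open they stand 13 mm farther back than shut.
Start: joints at [-1.346, 0.116, 1.442, -0, 1.584, -0.038], TCP at [0.175, -0.652, 0.231] pointing down, gripper open.
Joint ranges: [-2.83, 2.83], [-0.83, 2.19], [0.07, 2.5], [-1.14, 4.28], [0.01, 3], [-2.97, 2.97]. Speed limits (rad/s): [1.89, 1.89, 2.22, 3.14, 3.14, 3.14].

INTERFACE

Orientations are given as [roll, pitch, yaw] about the fixed x, y, z axes, in that order (R = Rz(yaw) Ry(pitch) Rx(roll)).
In Python, from workcell import ctrl gives the robot as it stands.
- The arm moves only by the tool arm_command, never from a script. Its argument "steps" is a list of rows, each a list of 6 numbers: the shift along the tool's x, y, z each as a share of 300 mm, from -1 to 1, then the turn, a rotation vector about the tool's x, y, z each as a share of 90 degrees, from -1 to 1. A call has exactly 5 rows; each row shifts and turns the commanded pose from where the row before left it, along the tool's axes as they then stand; what a row does not reach is not made up. A row lasts 1/10 s, in which the tool goes at most 50 mm and 8.59 degrees, less where a joint would pass 70% of its speed; a pose out of reach is approached as far as the arm can. A call with a number of a shift or a turn outside -1 to 1 is refused whole. A call with a gripper value outside its range is refused whole. "grip" is the opening, from 0 (shut) to 1 (fully open), set as the call begins (left out, the last holds). The fingers move at their own pace and stop on an object; "newtons" is the grip in N (left out, the last holds). Time passes only in rows, so rows that do not move let the fingers close, or fill a call up. It gives the time, the measured TCP pose, the force and the opening at its end, in the units of the state.
- ctrl.state(): the state, without advancing time (a new reading comes with each control period).
- ctrl.camera(name): name is "scene" or "top" or "wrist"; returns a dict with "frame" (384x512x3 uint8, red, green, blue), "range_z" (384x512 float32, m along the optical axis (not along the pixel's ray), 0 where there is no reading), "mtx" (3x3 intrinsics, pixels), "extrinsics" (4x4, takes a point from camera to world coordinates). Camera axes: x right, y down, z forward; pixel columns grow to the right and rows downward; lengths in m; the calibration is good to about 2 mm. A picture is of the moment at which its call begins.
- ctrl.sign_off(): hands the job in, once; it reports no verdict.
The state is a dict: "clock": time; "joints": joint angles; "joint_velocities": joint speeds; "tau": joint torques, N m; "eef_pos": TCP position; "tool_rot": TCP orientation; "ft_force": force on the tool from outside, world axes, zero at the start; "ft_torque": the same for the moment, N m; "grip_width": opening from 0.0 (shut) to 1.0 (fully open).
Only numpy, scipy, OpenCV 4.12 (cv2) and the standard library are available. Lean on these libraries where they do the work, as an engineer would, in place of code of your own. Each camera call takes 0.05 s, during which the arm holds its last target.

## Working session

There is one attempt and no reset: what is moved stays moved. The work goes in short steps, Python scripts to look and compute and a tool call to move; the robot and the scene stay as the last step left them, time stands still between calls to the robot, and variables do not carry over. Pictures are saved under pics/ and viewed, and the job is handed in when it is done.

Besides the shell and the picture viewer there is one more tool, called after "Call:" as name([rows], argument=value, ...), one row to a line, values as JSON. arm_command: Moves the arm, as the interface text tells. Its arguments: {"type":"object","properties":{"steps":{"type":"array","items":{"type":"array","items":{"type":"number"}}},"grip":{"type":"number"},"newtons":{"type":"number"}},"required":["steps"]}

```bash
mkdir -p pics; python3 - <<'E'
from workcell import ctrl
import cv2,numpy as np,pickle
d={}
for n in("scene","top","wrist"):
    c=ctrl.camera(n);d[n]=c;cv2.imwrite(f"pics/{n}0.png",c["frame"][:,:,::-1])
    print(n,c["mtx"].tolist(),np.round(c["extrinsics"],3).tolist())
pickle.dump(d,open("c0.pkl","wb"))
s=ctrl.state();print(s)
E
```

```text
scene [[487.1830360329368, 0.0, 258.74215432882863], [0.0, 487.1830360329368, 194.57710168921793], [0.0, 0.0, 1.0]] [[-0.194, 0.653, -0.732, 1.182], [0.981, 0.137, -0.138, 0.126], [0.01, -0.745, -0.667, 0.647], [0.0, 0.0, 0.0, 1.0]]
top [[355.03305164063977, 0.0, 254.89795547559106], [0.0, 355.03305164063977, 186.21553033719127], [0.0, 0.0, 1.0]] [[-0.052, -0.973, 0.223, 0.405], [-0.999, 0.051, -0.01, -0.009], [-0.001, -0.223, -0.975, 0.722], [0.0, 0.0, 0.0, 1.0]]
wrist [[307.9437096942005, 0.0, 256.8661860470406], [0.0, 307.9437096942005, 195.32902383416908], [0.0, 0.0, 1.0]] [[0.261, -0.928, -0.265, 0.243], [-0.965, -0.251, -0.071, -0.634], [-0.0, 0.275, -0.962, 0.373], [0.0, 0.0, 0.0, 1.0]]
{'clock': 0.15, 'joints': array([-1.34577180e+00,  1.16375069e-01,  1.44212327e+00, -7.59004336e-06,
        1.58403733e+00, -3.77780257e-02]), 'joint_velocities': array([-0.00300055, -0.00136115, -0.00286909, -0.0002039 ,  0.00085589,
       -0.00123652]), 'tau': array([ 8.70260483e-04, -7.32504058e+01, -6.32849336e+01,  1.30577524e-05,
        4.95655899e-03,  6.04333854e-05]), 'eef_pos': array([ 0.17532463, -0.65166706,  0.23072515]), 'tool_rot': array([-3.14065002e+00, -2.80327321e-05,  2.62802445e-01]), 'ft_force': array([ 0.39607321, -0.59928874, -0.76989689]), 'ft_torque': array([-0.02425967,  0.00487618,  0.00130493]), 'grip_width': 0.9972821366097903}
```

View pics/scene0.png

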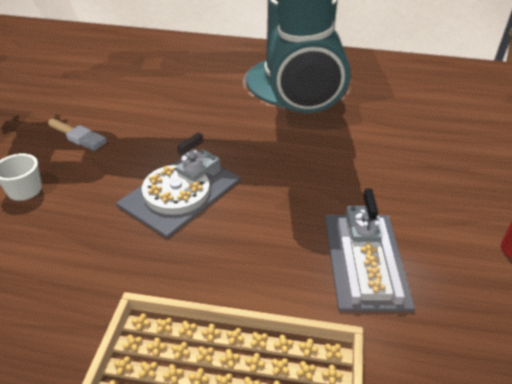

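View pics/top0.png

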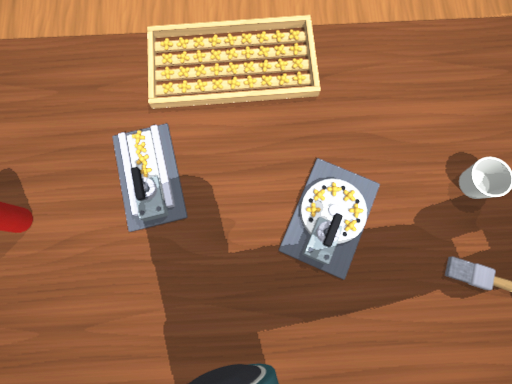

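The scene view shows the dial jig's black bar near (190,143), and the top view shows it near (332,231). The slide jig's bar is at (370,204) in scene and (138,183) in top. Next I'll measure the dial bar.

```bash
cat > h.py <<'E'
import cv2,numpy as np
def ray(c,uv,z):
    K,T=c["mtx"],c["extrinsics"];d=T[:3,:3]@np.linalg.inv(K)@np.array([uv[0],uv[1],1.]);o=T[:3,3]
    return o+d*(z-o[2])/d[2]
def cloud(c):
    K,T=c["mtx"],c["extrinsics"];v,u=np.mgrid[:384,:512];Z=c["range_z"]
    P=np.stack([(u-K[0,2])/K[0,0]*Z,(v-K[1,2])/K[1,1]*Z,Z],-1)
    return P@T[:3,:3].T+T[:3,3]
def bar(c,roi,thr=60):
    x0,y0,x1,y1=roi;f=c["frame"].max(-1);m=np.zeros(f.shape,np.uint8);m[y0:y1,x0:x1]=f[y0:y1,x0:x1]<thr
    n,l,s,ce=cv2.connectedComponentsWithStats(m);i=1+np.argmax(s[1:,4]);return l==i,s[i],ce[i]
E
python3 - <<'E'
import pickle;from h import *
d=pickle.load(open("c0.pkl","rb"))
for nm,rois in {"top":{"dial":(318,205,350,255),"slide":(125,160,152,208)},"scene":{"dial":(170,128,210,158),"slide":(358,182,382,224)}}.items():
    c=d[nm];P=cloud(c)
    for k,r in rois.items():
        m,s,ce=bar(c,r);p=P[m&(c["range_z"]>0)]
        t=p[p[:,2]>0.1]
        print(nm,k,s,ce,"med",np.median(p,0).round(4),"top pts",len(t),t.mean(0).round(4),np.percentile(p[:,2],[5,50,95]).round(3))
        (cx,cy),(w,h),a=cv2.minAreaRect(np.argwhere(m)[:,::-1].astype(np.float32))
        pts=np.argwhere(m)[:,::-1].astype(np.float32);vx,vy,_,_=cv2.fitLine(pts,cv2.DIST_L2,0,.01,.01).ravel()
        A=ray(c,(ce[0]-10*vx,ce[1]-10*vy),.105);B=ray(c,(ce[0]+10*vx,ce[1]+10*vy),.105);e=B-A
        print("  ray",ray(c,ce,.102).round(4),"yaw",np.degrees(np.arctan2(e[1],e[0])).round(1),(w,h))
E
```

```text
top dial [324 214  15  32  82] [329.43902439 230.01219512] med [ 0.4617 -0.1387  0.1067] top pts 82 [ 0.4618 -0.1397  0.1063] [0.103 0.107 0.108]
  ray [ 0.4621 -0.1406  0.102 ] yaw -25.1 (6.19578218460083, 33.116455078125)
top slide [132 167  13  33 269] [137.95167286 183.60966543] med [0.5623 0.1935 0.107 ] top pts 224 [0.5624 0.1939 0.107 ] [0.094 0.107 0.11 ]
  ray [0.5628 0.1943 0.102 ] yaw -167.9 (32.55527877807617, 8.825225830078125)
scene dial [178 135  25  19 186] [190.35483871 144.43010753] med [ 0.469  -0.1418  0.1007] top pts 98 [ 0.4686 -0.1426  0.1045] [0.093 0.101 0.108]
  ray [ 0.4707 -0.1418  0.102 ] yaw 151.7 (8.26442813873291, 27.074874877929688)
scene slide [364 189  13  31 261] [370.03831418 204.10727969] med [0.5727 0.1962 0.1065] top pts 207 [0.5695 0.1961 0.1064] [0.094 0.107 0.109]
  ray [0.569  0.1965 0.102 ] yaw 9.9 (30.356035232543945, 9.66895866394043)
```

```bash
python3 - <<'E'
import pickle;from h import *
d=pickle.load(open("c0.pkl","rb"))
a=cv2.resize(d["top"]["frame"][180:280,270:390,::-1],None,fx=4,fy=4,interpolation=2)
b=cv2.resize(d["scene"]["frame"][115:235,110:250,::-1],None,fx=3,fy=3)
cv2.imwrite("pics/topz.png",a);cv2.imwrite("pics/scz.png",b)
E
```

```text
(no output)
```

View pics/topz.png

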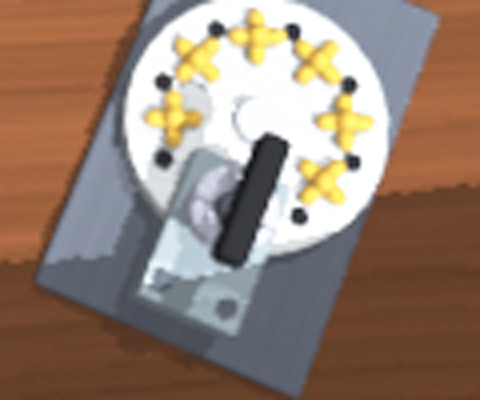

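View pics/scz.png

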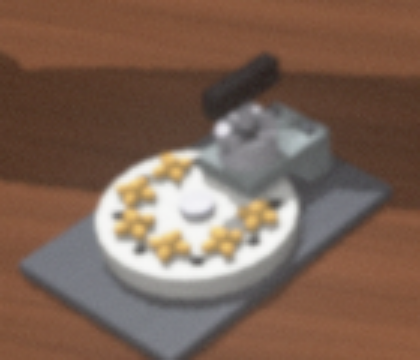

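The zooms show the bar running along the jig axis, centred at about (333,230) in the top view. My mask caught only its shaded side, so I'm measuring again with a looser threshold and the wrist view.

```bash
python3 - <<'E'
import pickle;from h import *
d=pickle.load(open("c0.pkl","rb"))
c=d["top"];P=cloud(c)
for thr in(75,90):
  for roi in((318,205,350,255),(125,160,152,208)):
    m,s,ce=bar(c,roi,thr);p=P[m];t=p[p[:,2]>.1];
    (q,wh,a)=cv2.minAreaRect((t[:,:2]*1000).astype(np.float32))
    v=np.linalg.svd(t[:,:2]-t[:,:2].mean(0))[2][0]
    print(thr,s,ce,t.mean(0).round(4),q,wh,a,np.degrees(np.arctan2(v[1],v[0])),ray(c,ce,.105))
# points of cloud above .095, near
for n in("top","scene"):
  P=cloud(d[n]);k=(P[...,2]>.098)&(P[...,2]<.115)&(abs(P[...,0]-.465)<.06)&(abs(P[...,1]+.142)<.06);t=P[k]
  (q,wh,a)=cv2.minAreaRect((t[:,:2]*1000).astype(np.float32));v=np.linalg.svd(t[:,:2]-t[:,:2].mean(0))[2][0]
  print(n,len(t),t.mean(0).round(4),q,wh,a,np.degrees(np.arctan2(v[1],v[0])))
E
```

```text
75 [323 214  19  33 271] [331.95940959 229.92619926] [ 0.4616 -0.1442  0.107 ] (462.1211242675781, -145.0136260986328) (13.392993927001953, 58.639442443847656) 63.200775146484375 153.30284784497255 [ 0.46171127 -0.144368    0.105     ]
75 [132 167  14  33 279] [138.01792115 183.81362007] [0.5596 0.1905 0.1176] (485.18206787109375, 109.1227798461914) (281.6898498535156, 40.38733673095703) 47.62711715698242 -134.3289370591493 [0.56164604 0.1931592  0.105     ]
90 [323 214  19  33 289] [331.80622837 230.02422145] [ 0.4616 -0.1443  0.107 ] (462.46185302734375, -145.18572998046875) (13.392993927001953, 59.40283966064453) 63.200775146484375 152.81266819406582 [ 0.46155632 -0.14408598  0.105     ]
90 [131 167  16  34 296] [138.16216216 183.77027027] [0.5597 0.1906 0.1176] (485.2235107421875, 109.168212890625) (281.8128356933594, 40.38733673095703) 47.62711715698242 -134.44771160577244 [0.56171228 0.19290353 0.105     ]
top 299 [ 0.4618 -0.1445  0.1067] (462.37030029296875, -145.5908660888672) (14.322049140930176, 59.63276290893555) 63.51688003540039 153.35193384786515
scene 229 [ 0.4663 -0.1443  0.1049] (463.4008483886719, -145.69346618652344) (16.938491821289062, 59.373390197753906) 62.78034591674805 -27.56907366010805
```

View pics/wrist0.png

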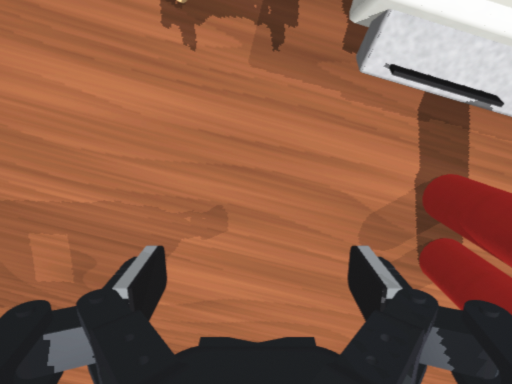

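The dial bar centre is at about (0.463, -0.145, 0.098) with its axis at yaw -27°. The wrist view shows only clutter on the -y side, and I'm moving away from that. I'm moving over the bar at the same height.

Call:
arm_command([
  [0.091,-0.092,0,0,0,0],
  [0.091,-0.092,0,0,0,0],
  [0.091,-0.092,0,0,0,0],
  [0.091,-0.092,0,0,0,0],
  [0.091,-0.092,0,0,0,0],
], grip=1)

```text
clock: 0.65
eef_pos: [0.2717, -0.4816, 0.231]
tool_rot: [-3.141, -0.0, 0.263]
ft_force: [0.2, -0.6, -0.4]
grip_width: 0.998
```

Call:
arm_command([
  [0.091,-0.092,0,0,0,0],
  [0.091,-0.092,0,0,0,0],
  [0.091,-0.092,0,0,0,0],
  [0.091,-0.092,0,0,0,0],
  [0.091,-0.092,0,0,0,0],
])

```text
clock: 1.15
eef_pos: [0.3677, -0.3129, 0.2312]
tool_rot: [3.142, -0.0, 0.263]
ft_force: [1.6, -0.3, -0.0]
grip_width: 1.002
```

Call:
arm_command([
  [0.091,-0.092,0,0,0,0],
  [0.091,-0.092,0,0,0,0],
  [0.091,-0.092,0,0,0,0],
  [0.091,-0.092,0,0,0,0],
  [0.091,-0.092,0,0,0,0],
])

```text
clock: 1.65
eef_pos: [0.4637, -0.1441, 0.2313]
tool_rot: [3.141, -0.0, 0.263]
ft_force: [0.8, -0.8, 0.2]
grip_width: 1.001
```

Call:
arm_command([
  [0,0,0,0,0,0.095],
  [0,0,0,0,0,0.095],
  [0,0,0,0,0,0.095],
  [0,0,0,0,0,0.095],
  [0,0,0,0,0,0.088],
])

```text
clock: 2.15
eef_pos: [0.4632, -0.1456, 0.2311]
tool_rot: [3.142, 0.0, -0.478]
ft_force: [0.1, -0.1, -0.1]
grip_width: 1.001
```

```bash
python3 - <<'E'
from workcell import ctrl
from h import *
import pickle
s=ctrl.state();print(s["clock"],s["joints"].round(3),s["eef_pos"],s["tool_rot"],s["ft_force"])
c=ctrl.camera("wrist");pickle.dump(c,open("w1.pkl","wb"));cv2.imwrite("pics/w1.png",c["frame"][:,:,::-1])
P=cloud(c);k=(P[...,2]>.099)&(P[...,2]<.115)&(abs(P[...,0]-.463)<.06)&(abs(P[...,1]+.145)<.06);t=P[k]
q,wh,a=cv2.minAreaRect((t[:,:2]*1000).astype(np.float32));print(len(t),q,wh,a,t.mean(0))
E
```

```text
2.15 [-0.357 -0.306  1.834 -0.     1.613  1.692] [ 0.46315414 -0.1455843   0.23113105] [ 3.14154329e+00  2.91215682e-04 -4.78359464e-01] [ 0.05245085 -0.06526627 -0.06506053]
1008 (463.2991943359375, -146.9093017578125) (13.706827163696289, 59.64063262939453) 63.05917739868164 [ 0.46467313 -0.14779405  0.10687845]
```

View pics/w1.png

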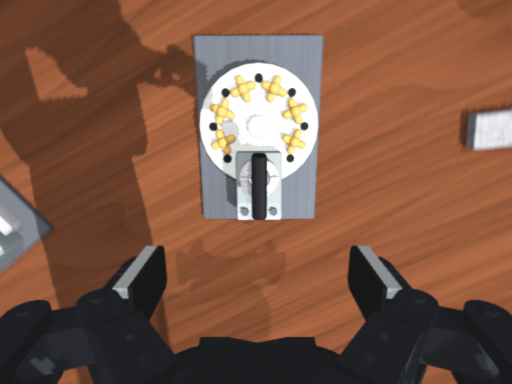

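The wrist view shows the bar upright at (260,186), centred between the fingers and aligned to within 1°. The three views agree to 2 mm, so I'm descending.

Call:
arm_command([
  [0,0,0.08,0,0,0],
  [0,0,0.08,0,0,0],
  [0,0,0.08,0,0,0],
  [0,0,0.08,0,0,0],
  [0,0,0.08,0,0,0],
])

```text
clock: 2.7
eef_pos: [0.4631, -0.1456, 0.1103]
tool_rot: [-3.142, -0.0, -0.469]
ft_force: [0.5, -0.3, 0.3]
grip_width: 1.001
```

Call:
arm_command([
  [0,0,0.027,0,0,0],
  [0,0,0.027,0,0,0],
  [0,0,0.027,0,0,0],
  [0,0,0.026,0,0,0],
  [0,0,0,0,0,0],
])

```text
clock: 3.2
eef_pos: [0.463, -0.1456, 0.0785]
tool_rot: [3.141, 0.001, -0.472]
ft_force: [-0.2, -0.3, -0.0]
grip_width: 1.003
```

```bash
python3 - <<'E'
from workcell import ctrl
from h import *
s=ctrl.state();print(s["clock"],s["eef_pos"],s["tool_rot"],s["ft_force"])
a=[]
for n in("scene","wrist"):
    c=ctrl.camera(n);a.append(c["frame"][:,:,::-1])
a[0]=cv2.resize(a[0][80:230,100:300],(400,300));a[1]=cv2.resize(a[1],(400,300))
cv2.imwrite("pics/g1.png",np.hstack(a))
E
```

```text
3.2 [ 0.46300255 -0.14559273  0.07852853] [ 3.14149152e+00  8.04722517e-04 -4.72067652e-01] [-0.15488936 -0.27256228 -0.01126099]
```

View pics/g1.png

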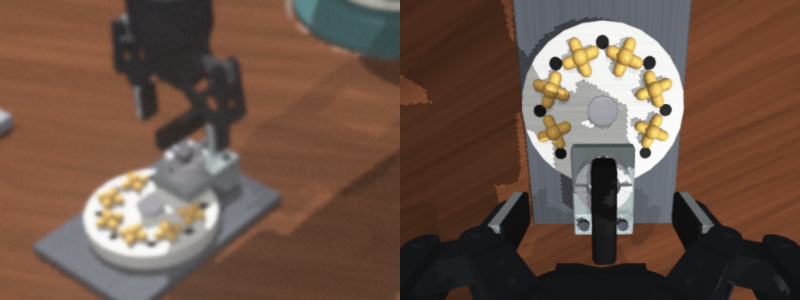

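The bar lies between the open fingers, at (603,210) in the right-hand picture. Closing the gripper.

Call:
arm_command([
  [0,0,0,0,0,0],
  [0,0,0,0,0,0],
  [0,0,0,0,0,0],
  [0,0,0,0,0,0],
  [0,0,0,0,0,0],
], grip=0, newtons=70)

```text
clock: 3.8
eef_pos: [0.4632, -0.146, 0.0794]
tool_rot: [3.141, -0.0, -0.472]
ft_force: [-9.1, -14.0, 17.2]
grip_width: 0.151
```

Call:
arm_command([
  [0,0,0,0,0,0],
  [0,0,0,0,0,0],
  [0,0,0,0,0,0],
  [0,0,0,0,0,0],
  [0,0,0,0,0,0],
])

```text
clock: 4.3
eef_pos: [0.463, -0.1465, 0.0796]
tool_rot: [3.14, -0.0, -0.473]
ft_force: [-5.4, -6.7, 4.5]
grip_width: 0.153
```

The grip is firm, at about 13 mm opening. Now lifting about 17 mm.

Call:
arm_command([
  [0,0,-0.011,0,0,0],
  [0,0,-0.011,0,0,0],
  [0,0,-0.012,0,0,0],
  [0,0,-0.012,0,0,0],
  [0,0,-0.012,0,0,0],
])

```text
clock: 4.8
eef_pos: [0.4626, -0.1463, 0.0956]
tool_rot: [3.14, 0.001, -0.473]
ft_force: [0.2, -8.5, -12.0]
grip_width: 0.153
```

Call:
arm_command([
  [0,0,0,0,0,0],
  [0,0,0,0,0,0],
  [0,0,0,0,0,0],
  [0,0,0,0,0,0],
  [0,0,0,0,0,0],
])

```text
clock: 5.3
eef_pos: [0.4626, -0.1463, 0.0955]
tool_rot: [3.14, 0.001, -0.473]
ft_force: [0.2, -8.8, -10.4]
grip_width: 0.148
```

```bash
python3 - <<'E'
from workcell import ctrl
from h import *
s=ctrl.state();print(s["clock"],s["eef_pos"],s["tool_rot"],s["ft_force"],s["ft_torque"])
c=ctrl.camera("wrist");f=c["frame"][:,:,::-1]
cv2.imwrite("pics/l1.png",cv2.resize(f[150:],None,fx=1.5,fy=1.5))
E
```

```text
5.3 [ 0.46256401 -0.14634325  0.09550242] [ 3.13965307e+00  1.03318814e-03 -4.72682861e-01] [  0.16617029  -8.7563918  -10.36365897] [-1.49688274 -0.15246271  0.01833642]
```

View pics/l1.png

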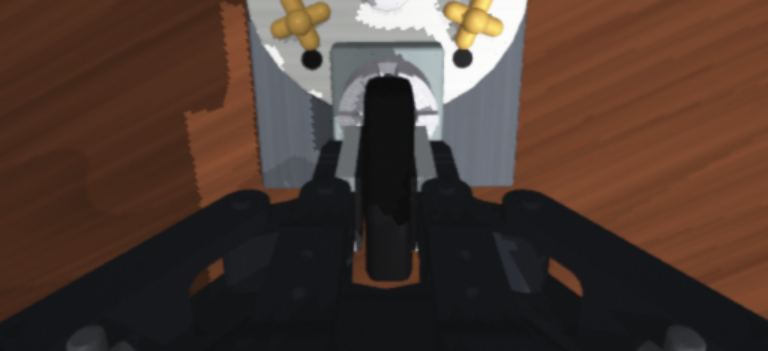

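The force reads -10.4 N, which is what the spring gives at about 16 mm, so the pin is clear of the rim. Now twisting about 58° anticlockwise, with a small shift to take off the side load.

Call:
arm_command([
  [0,0.003,0,0,0,0],
  [0,0,0,0,0,-0.065],
  [0,0,0,0,0,-0.065],
  [0,0,0,0,0,-0.065],
  [0,0,0,0,0,0],
])

```text
clock: 5.85
eef_pos: [0.4624, -0.1466, 0.0956]
tool_rot: [3.141, 0.001, -0.164]
ft_force: [1.6, -4.0, -11.3]
grip_width: 0.153
```

Turning freely with low force, so I'm continuing.

Call:
arm_command([
  [0,0,0,0,0,-0.065],
  [0,0,0,0,0,-0.065],
  [0,0,0,0,0,-0.065],
  [0,0,0,0,0,-0.065],
  [0,0,0,0,0,0],
])

```text
clock: 6.35
eef_pos: [0.4624, -0.1465, 0.0959]
tool_rot: [-3.141, 0.001, 0.241]
ft_force: [0.7, -3.9, -11.8]
grip_width: 0.148
```

Call:
arm_command([
  [0,0,0,0,0,-0.065],
  [0,0,0,0,0,-0.065],
  [0,0,0,0,0,-0.065],
  [0,0,0,0,0,0],
  [0,0,0,0,0,0],
])

```text
clock: 6.85
eef_pos: [0.4624, -0.1464, 0.0962]
tool_rot: [-3.141, 0.001, 0.543]
ft_force: [-1.3, -2.7, -11.8]
grip_width: 0.148
```

```bash
python3 - <<'E'
from workcell import ctrl
from h import *
s=ctrl.state();print(s["clock"],s["eef_pos"],s["tool_rot"],s["ft_force"],s["ft_torque"])
c=ctrl.camera("wrist");f=c["frame"][:,:,::-1]
cv2.imwrite("pics/t1.png",cv2.resize(f[100:],None,fx=1.5,fy=1.5))
E
```

```text
6.85 [ 0.46244743 -0.14642265  0.09616549] [-3.14082785e+00  8.50030076e-04  5.42693324e-01] [ -1.28764275  -2.70817544 -11.75503326] [-0.4190407   0.37435771  0.00681423]
```

View pics/t1.png

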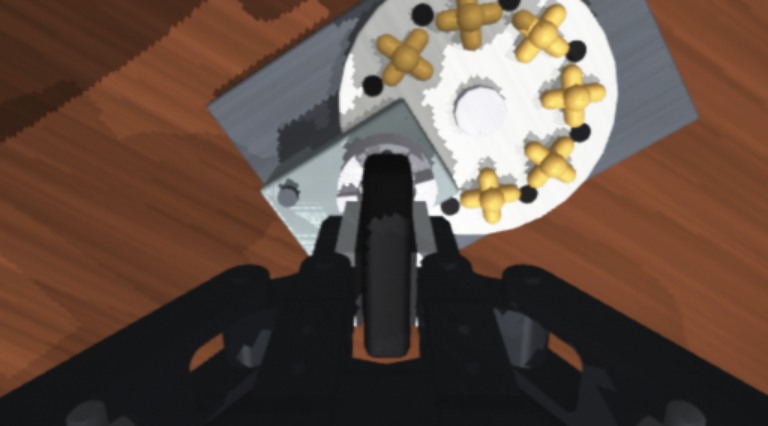

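The picture shows the bar still square in the jaws at (387,250), with the jig now at an angle to it, for a turn of 1.015 rad. Lowering into the notch.

Call:
arm_command([
  [0,0,0.007,0,0,0],
  [0,0,0.007,0,0,0],
  [0,0,0.006,0,0,0],
  [0,0,0.006,0,0,0],
  [0,0,0,0,0,0],
])

```text
clock: 7.4
eef_pos: [0.4626, -0.1465, 0.0885]
tool_rot: [-3.141, 0.0, 0.548]
ft_force: [-4.2, -3.2, -9.4]
grip_width: 0.149
```

Call:
arm_command([
  [0,0,0.002,0,0,0],
  [0,0,0,0,0,0],
  [0,0,0,0,0,0],
  [0,0,0,0,0,0],
  [0,0,0,0,0,0],
])

```text
clock: 7.9
eef_pos: [0.4627, -0.1464, 0.0881]
tool_rot: [-3.141, 0.0, 0.548]
ft_force: [-4.1, -2.5, -8.4]
grip_width: 0.152
```

Call:
arm_command([
  [0,0,0.002,0,0,0],
  [0,0,0.001,0,0,0],
  [0,0,0,0,0,0],
  [0,0,0,0,0,0],
  [0,0,0,0,0,0],
])

```text
clock: 8.4
eef_pos: [0.4627, -0.1465, 0.0876]
tool_rot: [-3.141, 0.0, 0.548]
ft_force: [-6.5, -2.7, -6.1]
grip_width: 0.146
```

Call:
arm_command([
  [0,0,0.002,0,0,0],
  [0,0,0,0,0,0],
  [0,0,0,0,0,0],
  [0,0,0,0,0,0],
  [0,0,0,0,0,0],
])

```text
clock: 8.9
eef_pos: [0.4628, -0.1465, 0.0875]
tool_rot: [3.142, 0.0, 0.548]
ft_force: [-9.7, -0.9, 0.1]
grip_width: 0.149
```

The wrist is carrying no vertical load and the lift is about 8 mm, so the pin is seated in the notch. Releasing.

Call:
arm_command([
  [0,0,0,0,0,0],
  [0,0,0,0,0,0],
  [0,0,0,0,0,0],
  [0,0,0,0,0,0],
  [0,0,0,0,0,0],
], grip=1)

```text
clock: 9.4
eef_pos: [0.463, -0.1464, 0.0869]
tool_rot: [3.141, -0.0, 0.549]
ft_force: [0.3, -0.8, -0.2]
grip_width: 0.978
```

Call:
arm_command([
  [0,0,0,0,0,0],
  [0,0,0,0,0,0],
  [0,0,-0.03,0,0,0],
  [0,0,-0.05,0,0,0],
  [0,0,-0.08,0,0,0],
])

```text
clock: 9.9
eef_pos: [0.4625, -0.1463, 0.1355]
tool_rot: [-3.141, 0.001, 0.549]
ft_force: [0.6, -1.4, -0.4]
grip_width: 1.003
```

Call:
arm_command([
  [0,0,-0.1,0,0,0],
  [0,0,-0.1,0,0,0],
  [0,0,-0.1,0,0,0],
  [0,0,-0.05,0,0,0],
  [0,0,0,0,0,0],
])

```text
clock: 10.4
eef_pos: [0.4634, -0.1467, 0.2424]
tool_rot: [3.139, -0.002, 0.549]
ft_force: [-0.6, 0.3, -1.8]
grip_width: 1.001
```

```bash
python3 - <<'E'
from workcell import ctrl
from h import *
s=ctrl.state();print(s["clock"],s["eef_pos"],s["ft_force"],s["grip_width"])
a=[]
for n in("wrist","scene","top"):
  c=ctrl.camera(n);a.append(c["frame"][:,:,::-1]);P=cloud(c)
  for nm,x,y in(("dial",.463,-.146),("slide",.564,.195)):
    k=(P[...,2]>.1)&(P[...,2]<.125)&(abs(P[...,0]-x)<.04)&(abs(P[...,1]-y)<.04);t=P[k]
    if len(t)>20:
      q,wh,_=cv2.minAreaRect((t[:,:2]*1000).astype(np.float32));v=np.linalg.svd(t[:,:2]-t[:,:2].mean(0))[2][0]
      print(n,nm,len(t),np.round(q),np.round(wh),"yaw",np.degrees(np.arctan2(v[1],v[0])).round(1),"top z p50,90",np.percentile(t[:,2],[50,90]).round(4))
cv2.imwrite("pics/e1.png",np.hstack([cv2.resize(a[0],(400,300)),cv2.resize(a[1][90:240,100:300],(400,300))]))
E
```

```text
10.4 [ 0.46339087 -0.14669478  0.24240049] [-0.5748067   0.33907727 -1.75636981] 1.0013822889284831
wrist dial 996 [ 463. -147.] [59. 14.] yaw -148.1 top z p50,90 [0.1148 0.1158]
scene dial 203 [ 464. -145.] [61. 14.] yaw 32.3 top z p50,90 [0.1143 0.1161]
scene slide 249 [564. 197.] [61. 14.] yaw 11.8 top z p50,90 [0.1072 0.1086]
top dial 105 [ 480. -135.] [20. 14.] yaw -159.9 top z p50,90 [0.1146 0.1164]
top slide 281 [563. 196.] [60. 14.] yaw -168.8 top z p50,90 [0.1074 0.1092]
```

View pics/e1.png

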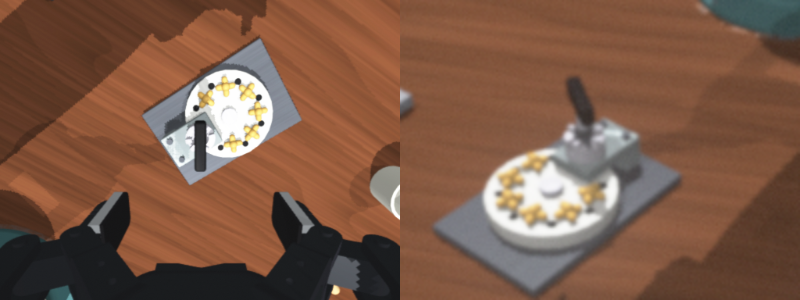

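The bar stands at yaw 32°, turned about 59°. Its top is 8 mm higher than before and it is holding by itself with the gripper clear. The slide bar hasn't changed. Handing in.

```bash
python3 -c "
from workcell import ctrl
print(ctrl.sign_off())"
```

```text
the job is handed in; nothing more can be done
None
```

The round dial jig's plunger is now held retracted in its rest notch, and I've handed the job in. I gripped the T-handle, lifted it about 16 mm, twisted it about 59° anticlockwise, lowered it into the notch and let go.

- **Dial plunger:** after release, with the gripper more than 100 mm clear, the wrist and scene cameras showed the bar turned about 59° (about 1.03 rad, inside the notch range). Its top was at about 115 mm instead of 107 mm, which matches the 8 mm rest lift. Before I let go, the vertical force at the wrist had dropped to about zero, so the pin was resting on the notch.
- **Slide plunger:** I didn't touch it. Its bar is still at the same place, angle and locked height.
- **Limits:** the job took about 10.5 s of the 32 s. The highest wrist force in the readings was about 24 N, while the gripper was closing.
- **One unusable check:** in the final top view only part of the dial bar was picked up (20 mm of its 60 mm length), probably because the gripper was in the way. I ignored that view's position and angle for the dial bar. Its height reading agreed with the other cameras.

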